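# Rock test of a machine bed with a straightedge

### The job

One of the two tracks on the grey bed has a middle pad that stands proud, so a straightedge laid along it rocks; find the sound track. Carry the steel straightedge by its middle, lay it lengthwise along a track, centred over its three pads, let go, and press straight down on its end nearest the robot and then on its far end, with a light push of about 10 newtons (never more than 25) held for half a second each; if an end gives way, move to the other track and test that one the same way. Leave the straightedge lying on the track where neither end gives way, and do not disturb the other things.

Things in the scene. Friction and masses are not known exactly. Their poses are not given: they have to be found in the camera images.
- straightedge_center (a point): Straightedge: a steel bar 200 long x 16 wide x 24 high mm, about 0.5 kg, standing on a 16 mm wide edge on the desk to the robot's right. The point is its middle, 12 mm above its underside; x runs lengthwise (both ways alike), y across, z up. Black cheeks (56 long, 20 across) at its middle: grasp there, fingers closing along y. The outer 30 mm of each end bear a dark rubber pad to press on, top 26.5 mm above the underside.
- bed: Fixed grey bed to the robot's left, 230 (x) x 140 (y) x 20 (z) mm; origin under its centre, x along the tracks away from the robot, y to its left, z up. On it two tracks at y = +40 and -40 mm, each of three steel pads 36 mm wide: a middle pad 50 mm long, top 26 mm above the desk, and end pads 30 mm long centred at x = -85 and +85 mm. Which track is sound changes from run to run.
- track_left (a point): Centre of the left (+y) track, on top of its middle pad, 26 mm above the desk; axes as the bed's. On the sound track the end pads stand 1.5 mm higher than the middle one: the bar rests on both ends, its centre 13.5 mm above this point, and an end pressed with 10 N yields less than 1 mm.
- track_right (a point): The same point of the right (-y) track. On the unsound track the end pads stand 2.5 mm lower than the middle one: the bar lies level on the middle pad, its centre 12 mm above this point, but an end pressed 85 mm out with more than 2 to 3 N drops some 2 mm until it meets the end pad, and the other end rises; let go, it falls back level.
- forceps: Bystander, loose: steel forceps lying flat, 127 mm long; origin under its centre. Not to be disturbed.
- pen: Bystander, loose: white pen, 145 mm long; origin under its centre. Not to be disturbed.
- dropper_bottle: Bystander, loose: amber dropper bottle, 34 mm across, 102 mm high; origin under its centre. Not to be disturbed.
- specimen_cup: Bystander, loose: clear plastic cup, 67 mm across, 68 mm high; origin under its centre. Not to be disturbed.
- coverslip_box: Bystander, loose: small blue and white box, 38x63x22 mm; origin under its centre. Not to be disturbed.

How it is judged:
By the outcome, as a careful person would: the job done as asked, in the order asked, and still so for the second after the job is handed in, with the robot touching nothing.
It also fails if it takes over 72 s, if anything falls off the work surface, if the arm or the gripper's body presses on something with over 40 N, if the wrist force passes 120 N, or if a joint passes its speed limit or range.

### The arm

A 6-joint arm with a two-finger parallel gripper is mounted at the origin on a cart in front of the work surface, level with it; the furniture and walls round the work are solid. World frame = base frame: x ahead of the robot, y to its left, z up, the work surface at z = 0. Lengths are in mm, angles in rad, forces in N, time in s.
With the tool pointing down it reaches from about 400 to 925 mm from the base axis. Payload 12.5 kg.
Tool frame: the origin (TCP) lies midway between the tips of the shut fingers; the grasp point (between the pads) lies 19 mm behind it; z points along the fingers, y is the line along which they close (so a half turn about z gives the same grasp; the last joint's range is limited). The gripper opens to 95 mm and grips with 3 to 60 N. Pads are 20 mm wide; open, the fingers measure 119 mm over their backs; the gripper's body (75 mm by 180 mm) begins 59 mm behind the grasp point.
Start: joints at [1.038, 0.491, 1.559, -0, 1.092, -0.106], TCP at [258.711, 568.96, 214.661] pointing down, gripper open.
Joint ranges: [-3.1, 3.1], [-0.84, 2.19], [0.05, 2.79], [-1.13, 4.28], [0.06, 2.93], [-2.69, 2.69]. Speed limits (rad/s): [2.22, 2.22, 2.79, 3.14, 3.14, 3.14].

### API

Orientations are given as [roll, pitch, yaw] about the fixed x, y, z axes, in that order (R = Rz(yaw) Ry(pitch) Rx(roll)).
In Python, from cell import state, read_camera, camera_info, env gives the robot as it stands.
- The arm moves only by the tool move_arm, never from a script. Its argument "commands" is a list of rows, each a list of 3 entries, a list of its own where there are three numbers: the shift along the world's x, y, z in cm, then the turn, a rotation vector about the world's x, y, z in degrees, then the opening, from 0 (shut) to 1 (fully open). A call has 1 to 10 rows; each row shifts and turns the commanded pose from where the row before left it; what a row does not reach is not made up. A row lasts 1/10 s, in which the tool goes at most 50 mm and 8.59 degrees, less where a joint would pass 70% of its speed; a pose out of reach is approached as far as the arm can. A call with a gripper value outside its range is refused whole. The fingers move at their own pace and stop on an object; the grip force is fixed at half the most. Time passes only in rows, so rows that do not move let the fingers close. It gives the time, the measured TCP pose, the force, the opening and the grip force at its end, in the units of the state.
- state(): the state, without advancing time (a new reading comes with each control period).
- read_camera(name): name is "scene" or "top" or "wrist"; returns the picture (384x512x3 uint8, blue, green, red); there is no depth.
- camera_info(name): a dict with "K" (3x3 intrinsics, pixels), "cam_to_world" (4x4, takes a point from camera to world coordinates). Camera axes: x right, y down, z forward; pixel columns grow to the right and rows downward; lengths in mm; the calibration is good to about 2 mm. A picture is of the moment at which its call begins: read the wrist's pose just before it. camera_info takes no time and is no camera call; for the wrist camera it gives the pose at the moment of the call.
- env.job_done(): hands the job in; it is judged then, once.
The state is a dict: "t": time; "joints": joint angles; "qvel": joint speeds; "tau": joint torques, N m; "eef_pos": TCP position; "tcp_rot": TCP orientation; "ft_force": force on the tool from outside, world axes, zero at the start; "moment": the same for the moment, N m; "opening": opening from 0.0 (shut) to 1.0 (fully open); "grip_force": force on a finger pad.
Only numpy, scipy, OpenCV 4.12 (cv2) and the standard library are available. Lean on these libraries where they do the work, as an engineer would, in place of code of your own. Each camera call takes 0.05 s, during which the arm holds its last target. There are 200 camera calls.

## Working session

There is one attempt and no reset: what is moved stays moved. The work goes in short steps, Python scripts to look and compute and a tool call to move; the robot and the scene stay as the last step left them, time stands still between calls to the robot, and variables do not carry over. Pictures are saved under pics/ and viewed, at most 10 in all, crops included, and the job is handed in when it is done.

Besides the shell and the picture viewer there is one more tool, called after "Emit:" as a command line: name --argument value ..., lists and objects as JSON in quotes. move_arm: Moves the arm, as the interface text tells. Its arguments: {"type":"object","properties":{"commands":{"type":"array"}},"required":["commands"]}

```bash
mkdir -p pics; python3 - <<'E'
from cell import *
import cv2
print(state())
for n in ["top","scene"]:
    im=read_camera(n); cv2.imwrite(f"pics/{n}0.png",cv2.resize(im,(800,600),interpolation=cv2.INTER_CUBIC)); cv2.imwrite(f"{n}0raw.png",im)
    print(n,camera_info(n))
E
```

```text
{'t': 0.0, 'joints': array([ 1.03837501e+00,  4.91565356e-01,  1.55943624e+00, -2.45513040e-05,
        1.09167838e+00, -1.05611354e-01]), 'qvel': array([-0.00147545,  0.00049391, -0.00178576,  0.00130474, -0.00093705,
        0.00056749]), 'tau': array([ 8.36797371e-04, -6.12654090e+01, -2.58189315e+01,  6.92310906e-02,
        4.81397426e-02, -9.55186692e-05]), 'eef_pos': array([258.60334356, 568.73470922, 214.06268998]), 'tcp_rot': array([-3.14050909e+00, -9.29671657e-05,  2.71479397e+00]), 'ft_force': array([ 0.00415451, -0.11081462, -0.1849777 ]), 'moment': array([ 2.16160443e-02, -2.82425129e-03, -1.35073803e-08]), 'grip_force': 0.0, 'opening': 0.9976952470974685}
top {'K': array([[447.88370057,   0.        , 246.00302437],
       [  0.        , 447.88370057, 195.24233744],
       [  0.        ,   0.        ,   1.        ]]), 'cam_to_world': array([[-1.57341209e-02, -9.87376377e-01,  1.57608148e-01,
         3.12493100e+02],
       [-9.99858437e-01,  1.45972885e-02, -8.36806755e-03,
         1.57065362e+01],
       [ 5.96178060e-03, -1.57717501e-01, -9.87466276e-01,
         1.82514323e+03],
       [ 0.00000000e+00,  0.00000000e+00,  0.00000000e+00,
         1.00000000e+00]])}
scene {'K': array([[346.55990797,   0.        , 253.01260091],
       [  0.        , 346.55990797, 193.82366542],
       [  0.        ,   0.        ,   1.        ]]), 'cam_to_world': array([[ 6.96861006e-01, -4.81313580e-01,  5.31716067e-01,
        -5.97952245e+00],
       [-7.17005739e-01, -4.50001957e-01,  5.32354213e-01,
        -6.20174983e+02],
       [-1.69560412e-02, -7.52220364e-01, -6.58693416e-01,
         8.05624506e+02],
       [ 0.00000000e+00,  0.00000000e+00,  0.00000000e+00,
         1.00000000e+00]])}
```

View pics/top0.png

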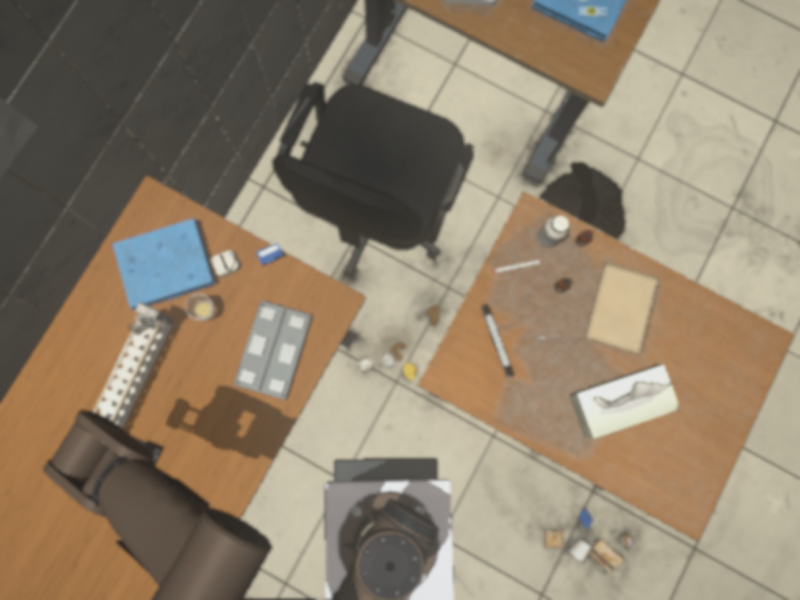

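View pics/scene0.png

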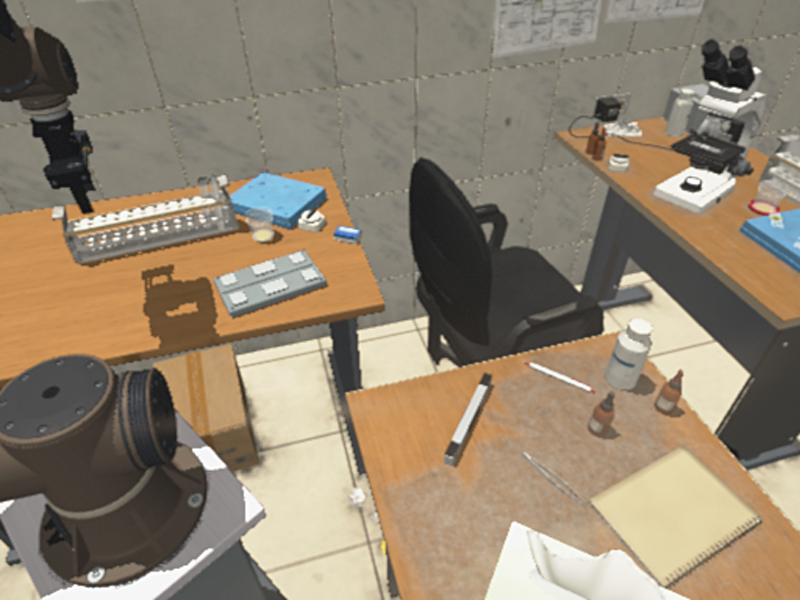

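The top view shows the straightedge at about (497,340) of the 800x600 picture, running from (486,308) to (510,372). The bed is at about (274,350), with its corners near (263,302), (311,314), (288,398) and (237,386). I'll enlarge both.

```bash
cat > h.py <<'E'
import numpy as np, cv2
from cell import *
def ray(n,uv,z,ci=None):
    c=ci or camera_info(n); T=c["cam_to_world"]; d=T[:3,:3]@np.linalg.solve(c["K"],[uv[0],uv[1],1.]); o=T[:3,3]
    return o+d*(z-o[2])/d[2]
def proj(n,p,ci=None):
    c=ci or camera_info(n); T=c["cam_to_world"]; q=c["K"]@(T[:3,:3].T@(np.array(p)-T[:3,3])); return q[:2]/q[2]
E
python3 - <<'E'
from h import *
t=cv2.imread("top0raw.png"); s=cv2.imread("scene0raw.png")
a=cv2.resize(t[185:265,140:210],None,fx=5,fy=5,interpolation=cv2.INTER_CUBIC) #350x400
b=cv2.resize(t[185:265,295:345],None,fx=5,fy=5,interpolation=cv2.INTER_CUBIC) #250x400
cv2.imwrite("pics/crop1.png",np.hstack([a,b]))
E
```

```text
(no output)
```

View pics/crop1.png

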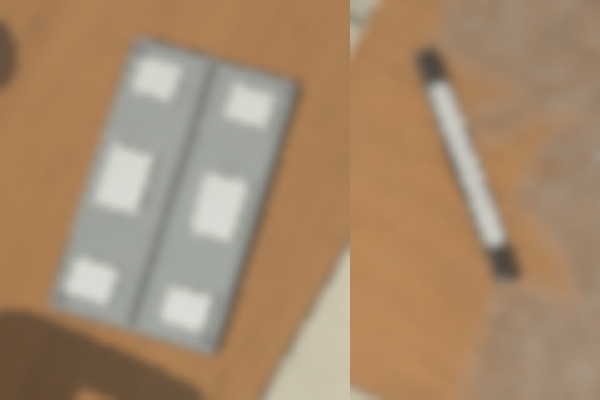

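The crop shows six pads. Left track: (156,78), (123,180), (91,281). Right track: (249,106), (219,207), (186,309). The bar ends are at about (428,48) and (507,280).

```bash
python3 - <<'E'
from h import *
r=lambda x,y,x0:(x0+(x+.5)/5-.5,185+(y+.5)/5-.5)
P=[ray("top",r(x,y,140),26)[:2] for x,y in [(156,78),(123,180),(91,281),(249,106),(219,207),(186,309)]]
P=np.array(P);print(P.round(1))
d=P[[0,3]].sum(0)-P[[2,5]].sum(0);print("yaw",np.degrees(np.arctan2(d[1],d[0])),"L",P[:3].mean(0),"R",P[3:].mean(0),np.linalg.norm(P[:3].mean(0)-P[3:].mean(0)),np.linalg.norm(P[0]-P[2]))
B=np.array([ray("top",r(x-350,y,295),25)[:2] for x,y in [(428,48),(507,280)]]);d=B[0]-B[1]
print(B,B.mean(0),np.linalg.norm(d),np.degrees(np.arctan2(d[1],d[0])))
print(np.linalg.norm(B.mean(0)),state()["eef_pos"],state()["tcp_rot"])
from scipy.spatial.transform import Rotation as R
print(camera_info("wrist"))
E
```

```text
[[583.8 305.8]
 [501.1 331.5]
 [420.4 356. ]
 [559.7 230.3]
 [478.2 254.1]
 [397.  279.9]]
yaw -17.002589769692495 L [501.78239547 331.10168075] R [478.29646073 254.7839979 ] 79.84972038938062 170.89729195830765
[[ 600.24521033 -261.21270172]
 [ 410.91667937 -317.38536439]] [ 505.58094485 -289.29903305] 197.4858492847149 16.525313362073376
582.4998045665784 [258.5786536  568.75762465 214.11436296] [-3.14060097e+00 -1.22767359e-04  2.71481019e+00]
{'K': array([[268.15273378,   0.        , 254.81573287],
       [  0.        , 268.15273378, 190.05998789],
       [  0.        ,   0.        ,   1.        ]]), 'cam_to_world': array([[ 4.13136899e-01,  8.75886666e-01,  2.49279865e-01,
         1.88163194e+02],
       [ 9.10667859e-01, -3.96936778e-01, -1.14565465e-01,
         6.00870916e+02],
       [-1.39801684e-03,  2.74342382e-01, -9.61631064e-01,
         3.84165267e+02],
       [ 0.00000000e+00,  0.00000000e+00,  0.00000000e+00,
         1.00000000e+00]])}
```

Every measurement matches the sizes given: track spacing 79.8, end-pad span 170.9 and bar length 197.5 mm. Next I move over the straightedge.

Emit:
move_arm --commands '[[[2.4,-3.2,0],[0,0,0],1],[[2.4,-3.2,0],[0,0,0],1],[[2.4,-3.2,0],[0,0,0],1],[[2.4,-3.2,0],[0,0,0],1],[[2.4,-3.2,0],[0,0,0],1],[[2.4,-3.2,0],[0,0,0],1],[[2.4,-3.2,0],[0,0,0],1],[[2.4,-3.2,0],[0,0,0],1],[[2.4,-3.2,0],[0,0,0],1],[[2.4,-3.2,0],[0,0,0],1]]'

```text
t: 1.1
eef_pos: [499.4, 247.5, 214.5]
tcp_rot: [-3.141, -0.0, 2.715]
ft_force: [1.0, 0.6, 0.5]
opening: 1.001
grip_force: 0.0
```

Emit:
move_arm --commands '[[[0,-4.8,0],[0,0,4],1],[[0,-4.8,0],[0,0,4],1],[[0,-4.8,0],[0,0,4],1],[[0,-4.8,0],[0,0,4],1],[[0,-4.8,0],[0,0,4],1],[[0,-4.8,0],[0,0,4],1],[[0,-4.8,0],[0,0,4],1],[[0,-4.8,0],[0,0,4],1],[[0,-4.8,0],[0,0,4],1],[[0,-4.8,0],[0,0,4],1]]'

```text
t: 2.1
eef_pos: [498.2, -233.0, 214.5]
tcp_rot: [3.141, -0.0, -2.868]
ft_force: [1.2, 0.7, -0.1]
opening: 1.002
grip_force: 0.0
```

Emit:
move_arm --commands '[[[0.3,-2.9,-3],[0,0,1],1],[[0.3,-2.9,-3],[0,0,0],1],[[0,0,0],[0,0,0],1],[[0,0,0],[0,0,0],1]]'

```text
t: 2.5
eef_pos: [504.3, -289.0, 154.0]
tcp_rot: [3.14, -0.001, -2.854]
ft_force: [-0.6, 0.8, 0.8]
opening: 0.996
grip_force: 0.0
```

```bash
python3 - <<'E'
from h import *
s=state();print(s["eef_pos"],np.degrees(s["tcp_rot"]),s["joints"],s["t"])
ci=camera_info("wrist");im=read_camera("wrist");np.savez("w1",K=ci["K"],T=ci["cam_to_world"])
cv2.imwrite("pics/w1.png",cv2.resize(im,(800,600),interpolation=cv2.INTER_CUBIC))
for e in (1,-1):
  p=np.array([505.6,-289.3,0])+e*100*np.array([np.cos(.2884),np.sin(.2884),0]); p[2]=26.5
  print(proj("wrist",p,ci)*800/512)
E
```

```text
[ 504.27329923 -289.04436736  153.97372317] [ 1.79895513e+02 -6.75245120e-02 -1.63520707e+02] [-6.34172666e-01  4.97809809e-01  1.73433385e+00  2.06564199e-04
  9.11614167e-01 -2.49271253e+00] 2.5
[397.15874256 410.05323664]
[397.00541913 144.60423642]
```

View pics/w1.png

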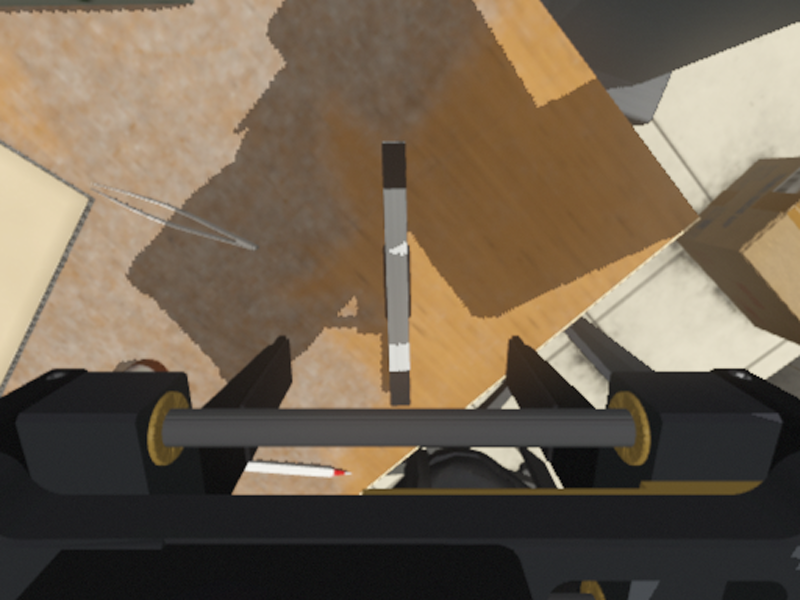

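The wrist view shows the bar clearly. Its near end is centred at (394,142) and its far end at about (400,405); the black cheeks lie between rows 245 and 316, on either side of (397,281).

```bash
python3 - <<'E'
from h import *
d=np.load("w1.npz");ci=dict(K=d["K"],cam_to_world=d["T"])
f=lambda x,y,z:ray("w",((x+.5)*.64-.5,(y+.5)*.64-.5),z,ci)[:2]
a,b=f(394,142,26.5),f(400,405,26.5);print(a,b,(a+b)/2,np.linalg.norm(a-b),np.degrees(np.arctan2(*(b-a)[::-1])))
for y in (245,316):print(f(384.5,y,12),f(410,y,12))
E
```

```text
[ 408.61338115 -320.36223698] [ 596.3051505  -260.26091313] [ 502.45926582 -290.31157506] 197.07960171660028 17.75573560643421
[ 479.09199568 -307.19626313] [ 473.67051698 -288.91313405]
[ 532.82843509 -291.77597388] [ 527.14864361 -272.60013424]
```

Emit:
move_arm --commands '[[[-0.1,-0.1,-3],[0,0,0.8],1],[[0,0,-3],[0,0,0],1],[[0,0,-3],[0,0,0],1],[[0,0,-3],[0,0,0],1],[[0,0,-2],[0,0,0],1],[[0,0,-0.8],[0,0,0],1],[[0,0,0],[0,0,0],1],[[0,0,0],[0,0,0],1]]'

```text
t: 3.35
eef_pos: [504.4, -290.0, 8.1]
tcp_rot: [-3.14, 0.001, -2.838]
ft_force: [-0.4, -0.0, 0.5]
opening: 0.998
grip_force: 0.0
```

Emit:
move_arm --commands '[[[0,0,0],[0,0,0],0.1],[[0,0,0],[0,0,0],0.1],[[0,0,0],[0,0,0],0.1],[[0,0,0],[0,0,0],0.1],[[0,0,0],[0,0,0],0.1],[[0,0,0],[0,0,0],0.1],[[0,0,0],[0,0,0],0.1],[[0,0,0],[0,0,0],0.1]]'

```text
t: 4.15
eef_pos: [503.7, -290.1, 6.6]
tcp_rot: [3.141, -0.0, -2.839]
ft_force: [0.1, -0.4, -0.9]
opening: 0.386
grip_force: 0.0
```

Emit:
move_arm --commands '[[[0,0,-0.3],[0,0,0],0.38],[[0,0,0],[0,0,0],0.38],[[0,0,0],[0,0,0],0.1],[[0,0,0],[0,0,0],0.1],[[0,0,0],[0,0,0],0.1],[[0,0,0],[0,0,0],0.1],[[0,0,0],[0,0,0],0.1],[[0,0,0],[0,0,0],0.1]]'

```text
t: 4.95
eef_pos: [503.7, -290.0, 3.7]
tcp_rot: [3.142, 0.0, -2.839]
ft_force: [-0.4, -0.0, -0.3]
opening: 0.208
grip_force: 30.0
```

Emit:
move_arm --commands '[[[0,0,1],[0,0,0],0.1],[[0,0,2],[0,0,0],0.1],[[0,0,3],[0,0,0],0.1],[[0,0,3],[0,0,0],0.1],[[0,0,3],[0,0,0],0.1],[[-0.2,2,0],[0,0,-2],0.1],[[-0.2,4,0],[0,0,-2],0.1],[[-0.2,4,0],[0,0,-2],0.1],[[-0.2,4,0],[0,0,-2],0.1],[[-0.2,4,0],[0,0,-2],0.1]]'

```text
t: 5.95
eef_pos: [493.0, -108.5, 124.0]
tcp_rot: [3.141, -0.0, -3.015]
ft_force: [1.8, -0.5, -5.6]
opening: 0.212
grip_force: 30.0
```

Emit:
move_arm --commands '[[[-0.2,4,0],[0,0,-3],0.1],[[-0.2,4,0],[0,0,-3],0.1],[[-0.2,4,0],[0,0,-3],0.1],[[-0.2,4,0],[0,0,-3],0.1],[[-0.2,4,0],[0,0,-3],0.1],[[-0.2,4,0],[0,0,-3],0.1],[[-0.1,4,0],[0,0,-3],0.1],[[-0.1,4,0],[0,0,-3],0.1],[[-0.1,3,0],[0,0,0],0.1],[[0,1,0],[0,0,0],0.1]]'

```text
t: 6.95
eef_pos: [478.0, 252.4, 123.9]
tcp_rot: [3.141, -0.0, 2.853]
ft_force: [-0.2, 0.6, -4.8]
opening: 0.209
grip_force: 30.0
```

Emit:
move_arm --commands '[[[0,0,0],[0,0,0],0.1],[[0,0,0],[0,0,0],0.1],[[0,0,0],[0,0,0],0.1]]'

```text
t: 7.25
eef_pos: [478.7, 248.8, 123.7]
tcp_rot: [-3.141, -0.0, 2.85]
ft_force: [0.1, 0.5, -6.1]
opening: 0.205
grip_force: 30.0
```

```bash
python3 - <<'E'
from h import *
s=state();print(s["eef_pos"],np.degrees(s["tcp_rot"]),s["joints"],s["t"],s["grip_force"])
ci=camera_info("wrist");im=read_camera("wrist");np.savez("w2",K=ci["K"],T=ci["cam_to_world"])
cv2.imwrite("pics/w2.png",cv2.resize(im,(800,600),interpolation=cv2.INTER_CUBIC))
E
```

```text
[478.73420853 248.81145536 123.71572675] [-1.79984252e+02 -1.61827648e-02  1.63279710e+02] [ 3.56880624e-01  4.85978235e-01  1.86592423e+00 -6.81096732e-05
  7.90081311e-01 -9.22043684e-01] 7.25 29.973786771297455
```

View pics/w2.png

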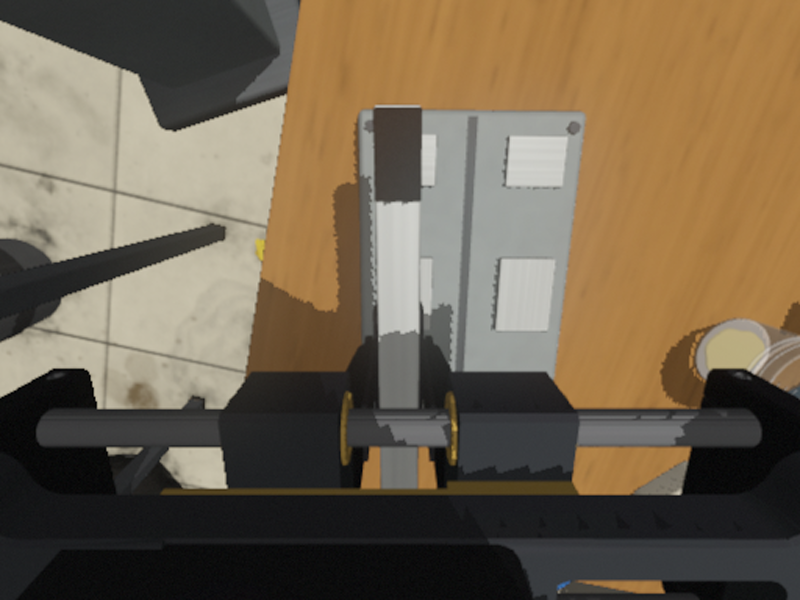

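The wrist view shows the left track's near pad centred at about (536,161) and its middle pad at about (525,295). The held bar's near end is centred at (397,106), its side edges at (374,106) and (421,106).

```bash
python3 - <<'E'
from h import *
d=np.load("w2.npz");ci=dict(K=d["K"],cam_to_world=d["T"])
f=lambda x,y,z:ray("w",((x+.5)*.64-.5,(y+.5)*.64-.5),z,ci)[:2]
n,m=f(536,161,26),f(525,295,26);print("near,mid",n,m,np.linalg.norm(n-m),np.degrees(np.arctan2(*(m-n)[::-1])))
e=f(397.5,106,146.5);t=np.array([478.7,248.8]);print("end",e,np.linalg.norm(e-t),np.degrees(np.arctan2(*(t-e)[::-1])))
print("bed corners",f(361,112,20),f(583,113,20))
u=np.array([np.cos(np.radians(-17)),np.sin(np.radians(-17))]);v=np.array([-u[1],u[0]])
c=(f(361,112,20)+f(583,113,20))/2
print("from bed edge: center",c+115*u,"R",c+115*u-40*v,"L",c+115*u+40*v)
E
```

```text
near,mid [419.09943145 353.79538202] [500.22888135 329.83677247] 84.59315936986373 -16.452574068682758
end [383.07156573 277.03768965] 99.71040346011463 -16.451106210087406
bed corners [361.46091321 260.15423898] [400.435826   388.35176178]
from bed edge: center [490.92341654 290.63025434] R [479.22854835 252.3780641 ] L [502.61828473 328.88244457]
```

Emit:
move_arm --commands '[[[0,0.5,-1.5],[0,0,-0.2],0.1],[[0,0,-2.5],[0,0,0],0.1],[[0,0,-2.5],[0,0,0],0.1],[[0,0,-1.5],[0,0,0],0.1],[[0,0,-0.8],[0,0,0],0.1],[[0,0,0],[0,0,0],0.1],[[0,0,0],[0,0,0],0.1],[[0,0,0],[0,0,0],0.1]]'

```text
t: 8.1
eef_pos: [479.2, 255.0, 36.6]
tcp_rot: [3.141, 0.001, 2.847]
ft_force: [-0.2, -0.4, -4.4]
opening: 0.208
grip_force: 30.0
```

Emit:
move_arm --commands '[[[0,0,-0.1],[0,0,0],0.1],[[0,0,0],[0,0,0],0.1],[[0,0,0],[0,0,0],0.1]]'

```text
t: 8.4
eef_pos: [478.8, 255.0, 34.9]
tcp_rot: [3.141, 0.0, 2.847]
ft_force: [0.8, 0.4, -4.9]
opening: 0.206
grip_force: 30.0
```

Emit:
move_arm --commands '[[[0,0,-0.1],[0,0,0],0.1],[[0,0,0],[0,0,0],0.1],[[0,0,0],[0,0,0],0.1]]'

```text
t: 8.7
eef_pos: [478.7, 255.0, 33.6]
tcp_rot: [3.142, -0.0, 2.847]
ft_force: [-0.6, 0.0, -5.5]
opening: 0.204
grip_force: 30.0
```

Emit:
move_arm --commands '[[[0,-0.1,-0.1],[0,0,0],0.1],[[0,0,0],[0,0,0],0.1],[[0,0,0],[0,0,0],0.1]]'

```text
t: 9.0
eef_pos: [478.7, 253.9, 32.6]
tcp_rot: [3.142, -0.0, 2.847]
ft_force: [-0.0, -0.4, -5.7]
opening: 0.21
grip_force: 30.0
```

Emit:
move_arm --commands '[[[0,0,-0.1],[0,0,0],0.1],[[0,0,0],[0,0,0],0.1],[[0,0,0],[0,0,0],0.1]]'

```text
t: 9.3
eef_pos: [478.7, 254.0, 31.6]
tcp_rot: [3.142, -0.0, 2.847]
ft_force: [0.1, -0.4, -5.1]
opening: 0.209
grip_force: 30.0
```

Emit:
move_arm --commands '[[[0,0,-0.1],[0,0,0],0.1],[[0,0,0],[0,0,0],0.1],[[0,0,0],[0,0,0],0.1]]'

```text
t: 9.6
eef_pos: [478.8, 254.0, 31.1]
tcp_rot: [3.141, 0.0, 2.847]
ft_force: [-1.7, -1.6, 5.1]
opening: 0.209
grip_force: 30.0
```

Contact came at TCP 31.1, so the underside is at about 27.4. That points to the sound track, but I still test it. Now I release, rise and close the fingers.

Emit:
move_arm --commands '[[[0,0,0],[0,0,0],0.6],[[0,0,0],[0,0,0],0.6],[[0,0,0],[0,0,0],0.6],[[0,0,0],[0,0,0],0.6],[[0,0,0],[0,0,0],0.6],[[0,0,0],[0,0,0],0.6],[[0,0,0],[0,0,0],0.6]]'

```text
t: 10.3
eef_pos: [478.7, 254.0, 30.6]
tcp_rot: [3.141, 0.0, 2.847]
ft_force: [0.4, -0.4, 0.3]
opening: 0.593
grip_force: 0.0
```

Emit:
move_arm --commands '[[[0,0,1],[0,0,0],0.6],[[0,0,2],[0,0,0],0.6],[[0,0,3],[0,0,0],0.6],[[0,0,3],[0,0,0],0.6],[[-1.6,0.5,0],[0,0,0],0],[[-1.6,0.5,0],[0,0,0],0],[[-1.6,0.5,0],[0,0,0],0],[[-1.6,0.5,0],[0,0,0],0],[[-1.7,0.5,0],[0,0,0],0],[[0,0,0],[0,0,0],0]]'

```text
t: 11.3
eef_pos: [395.2, 279.4, 120.3]
tcp_rot: [-3.14, -0.001, 2.849]
ft_force: [0.6, 0.5, 0.2]
opening: 0.153
grip_force: 0.0
```

```bash
python3 - <<'E'
from h import *
s=state();print(s["eef_pos"],s["t"],s["opening"])
ci=camera_info("wrist");im=read_camera("wrist");np.savez("w3",K=ci["K"],T=ci["cam_to_world"])
cv2.imwrite("pics/w3.png",cv2.resize(im,(800,600),interpolation=cv2.INTER_CUBIC))
E
```

```text
[395.20417974 279.44128508 120.34972247] 11.3 0.15284409681361058
```

View pics/w3.png

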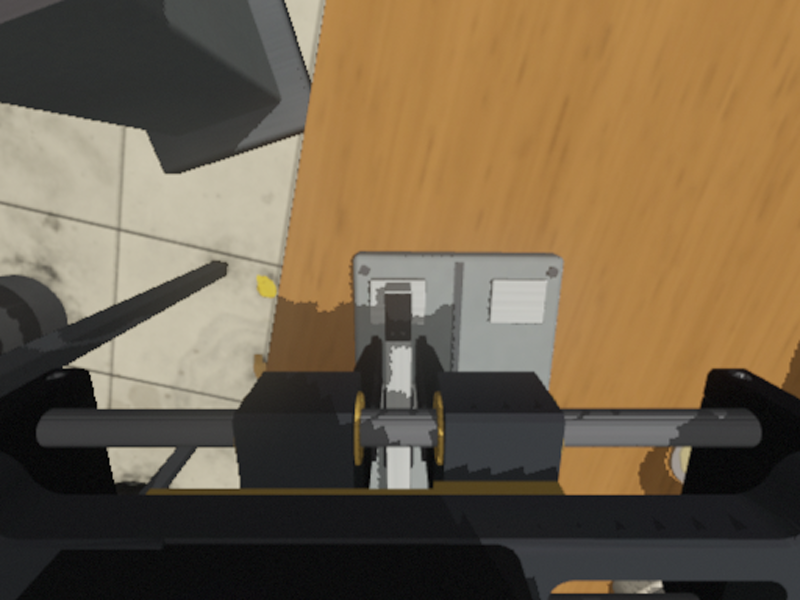

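The bar lies centred across the near pad: its end is at (397,293) and the pad spans columns 371 to 425. Next I press on the near end.

Emit:
move_arm --commands '[[[0,0,-1.5],[0,0,0],0],[[0,0,-2],[0,0,0],0],[[0,0,-1.5],[0,0,0],0],[[0,0,-0.8],[0,0,0],0],[[0,0,-0.3],[0,0,0],0],[[0,0,0],[0,0,0],0],[[0,0,0],[0,0,0],0],[[0,0,0],[0,0,0],0]]'

```text
t: 12.15
eef_pos: [398.0, 279.1, 60.2]
tcp_rot: [3.141, 0.001, 2.847]
ft_force: [0.3, -0.3, -0.9]
opening: 0.006
grip_force: 0.0
```

Emit:
move_arm --commands '[[[0,0,-0.1],[0,0,0],0],[[0,0,0],[0,0,0],0],[[0,0,-0.1],[0,0,0],0],[[0,0,0],[0,0,0],0],[[0,0,0],[0,0,0],0]]'

```text
t: 12.65
eef_pos: [397.7, 279.0, 57.6]
tcp_rot: [3.142, -0.0, 2.847]
ft_force: [-0.2, 0.0, 0.4]
opening: 0.006
grip_force: 0.0
```

Emit:
move_arm --commands '[[[0,0,-0.1],[0,0,0],0],[[0,0,0],[0,0,0],0],[[0,0,-0.1],[0,0,0],0],[[0,0,0],[0,0,0],0],[[0,0,0],[0,0,0],0]]'

```text
t: 13.15
eef_pos: [397.7, 278.9, 55.6]
tcp_rot: [3.142, -0.0, 2.847]
ft_force: [-0.5, 0.4, 0.3]
opening: 0.008
grip_force: 0.0
```

Emit:
move_arm --commands '[[[0,0,-0.05],[0,0,0],0],[[0,0,0],[0,0,0],0],[[0,0,0],[0,0,0],0]]'

```text
t: 13.45
eef_pos: [397.7, 278.9, 55.1]
tcp_rot: [3.142, -0.0, 2.847]
ft_force: [-0.0, -0.1, -0.0]
opening: 0.003
grip_force: 0.0
```

Emit:
move_arm --commands '[[[0,0,-0.05],[0,0,0],0],[[0,0,0],[0,0,0],0],[[0,0,0],[0,0,0],0]]'

```text
t: 13.75
eef_pos: [397.7, 279.0, 54.6]
tcp_rot: [3.142, -0.0, 2.847]
ft_force: [0.8, -0.8, 0.9]
opening: 0.002
grip_force: 0.0
```

Emit:
move_arm --commands '[[[0,0,-0.05],[0,0,0],0],[[0,0,0],[0,0,0],0],[[0,0,0],[0,0,0],0]]'

```text
t: 14.05
eef_pos: [397.7, 279.0, 54.3]
tcp_rot: [3.141, 0.0, 2.847]
ft_force: [-1.4, -0.2, 3.7]
opening: 0.008
grip_force: 1.9
```

Emit:
move_arm --commands '[[[0,0,-0.03],[0,0,0],0],[[0,0,0],[0,0,0],0],[[0,0,0],[0,0,0],0]]'

```text
t: 14.35
eef_pos: [397.8, 279.0, 54.3]
tcp_rot: [3.141, 0.0, 2.847]
ft_force: [-2.2, -0.7, 8.9]
opening: 0.001
grip_force: 4.4
```

Emit:
move_arm --commands '[[[0,0,-0.01],[0,0,0],0],[[0,0,0],[0,0,0],0],[[0,0,0],[0,0,0],0],[[0,0,0],[0,0,0],0],[[0,0,0],[0,0,0],0],[[0,0,0],[0,0,0],0],[[0,0,0],[0,0,0],0],[[0,0,0],[0,0,0],0]]'

```text
t: 15.15
eef_pos: [397.8, 279.0, 54.3]
tcp_rot: [3.141, 0.0, 2.847]
ft_force: [-2.5, -0.9, 9.5]
opening: 0.008
grip_force: 5.1
```

The near end holds firm: 9.5 N with no give. Now the far end.

Emit:
move_arm --commands '[[[0,0,0.5],[0,0,0],0],[[0,0,2],[0,0,0],0],[[0,0,1],[0,0,0],0],[[3,-0.9,0],[0,0,0],0],[[4,-1.2,0],[0,0,0],0],[[4,-1.3,0],[0,0,0],0],[[3.5,-1.1,0],[0,0,0],0],[[1.7,-0.5,0],[0,0,0],0],[[0,0,0],[0,0,0],0],[[0,0,0],[0,0,0],0]]'

```text
t: 16.15
eef_pos: [559.0, 228.8, 88.4]
tcp_rot: [-3.141, -0.001, 2.847]
ft_force: [-0.2, 0.0, -0.8]
opening: 0.001
grip_force: 0.0
```

Emit:
move_arm --commands '[[[0,0,-1],[0,0,0],0],[[0,0,-1.3],[0,0,0],0],[[0,0,-0.7],[0,0,0],0],[[0,0,-0.1],[0,0,0],0],[[0,0,0],[0,0,0],0],[[0,0,0],[0,0,0],0],[[0,0,0],[0,0,0],0]]'

```text
t: 16.85
eef_pos: [559.9, 229.0, 58.1]
tcp_rot: [3.141, 0.001, 2.847]
ft_force: [-0.4, -0.1, 0.4]
opening: 0.002
grip_force: 0.0
```

Emit:
move_arm --commands '[[[0,0,-0.1],[0,0,0],0],[[0,0,-0.1],[0,0,0],0],[[0,0,-0.05],[0,0,0],0],[[0,0,0],[0,0,0],0],[[0,0,0],[0,0,0],0]]'

```text
t: 17.35
eef_pos: [559.7, 229.0, 55.3]
tcp_rot: [3.141, -0.0, 2.847]
ft_force: [0.6, -0.6, -0.2]
opening: 0.004
grip_force: 0.0
```

Emit:
move_arm --commands '[[[0,0,-0.05],[0,0,0],0],[[0,0,0],[0,0,0],0],[[0,0,0],[0,0,0],0]]'

```text
t: 17.65
eef_pos: [559.7, 229.0, 54.8]
tcp_rot: [3.142, 0.0, 2.847]
ft_force: [0.7, -0.2, -0.5]
opening: 0.001
grip_force: 0.0
```

Emit:
move_arm --commands '[[[0,0,-0.03],[0,0,0],0],[[0,0,0],[0,0,0],0],[[0,0,0],[0,0,0],0]]'

```text
t: 17.95
eef_pos: [559.7, 229.0, 54.4]
tcp_rot: [3.142, -0.0, 2.847]
ft_force: [0.2, -0.1, -0.3]
opening: 0.003
grip_force: 0.0
```

Emit:
move_arm --commands '[[[0,0,-0.03],[0,0,0],0],[[0,0,0],[0,0,0],0],[[0,0,0],[0,0,0],0]]'

```text
t: 18.25
eef_pos: [559.7, 229.0, 54.3]
tcp_rot: [3.141, 0.0, 2.847]
ft_force: [-0.7, -0.4, 4.0]
opening: 0.007
grip_force: 1.6
```

Emit:
move_arm --commands '[[[0,0,-0.03],[0,0,0],0],[[0,0,0],[0,0,0],0],[[0,0,0],[0,0,0],0]]'

```text
t: 18.55
eef_pos: [559.7, 229.0, 54.3]
tcp_rot: [3.141, 0.0, 2.847]
ft_force: [-2.5, -0.2, 7.3]
opening: 0.006
grip_force: 3.4
```

Emit:
move_arm --commands '[[[0,0,-0.02],[0,0,0],0],[[0,0,0],[0,0,0],0],[[0,0,0],[0,0,0],0],[[0,0,0],[0,0,0],0],[[0,0,0],[0,0,0],0],[[0,0,0],[0,0,0],0],[[0,0,0],[0,0,0],0],[[0,0,0],[0,0,0],0]]'

```text
t: 19.35
eef_pos: [559.8, 229.0, 54.3]
tcp_rot: [3.141, 0.0, 2.847]
ft_force: [-2.6, -1.9, 9.1]
opening: 0.003
grip_force: 4.4
```

Emit:
move_arm --commands '[[[0,0,0.5],[0,0,0],0],[[0,0,2],[0,0,0],0],[[0,0,3],[0,0,0],0],[[0,0,3],[0,0,0],0],[[-2,0,3],[0,0,0],0],[[-4,0,2],[0,0,0],0],[[-4,0,0],[0,0,0],0],[[-4,0,0],[0,0,0],0],[[0,0,0],[0,0,0],0],[[0,0,0],[0,0,0],0]]'

```text
t: 20.35
eef_pos: [419.7, 229.2, 189.3]
tcp_rot: [3.141, 0.001, 2.848]
ft_force: [1.1, 0.7, -0.3]
opening: 0.008
grip_force: 0.0
```

```bash
python3 - <<'E'
from h import *
a=read_camera("scene");b=read_camera("top")
cv2.imwrite("pics/fin.png",np.hstack([cv2.resize(a[130:230,110:270],(480,300),interpolation=cv2.INTER_CUBIC),cv2.resize(b[170:270,140:240],(300,300),interpolation=cv2.INTER_CUBIC)]))
E
```

```text
(no output)
```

View pics/fin.png

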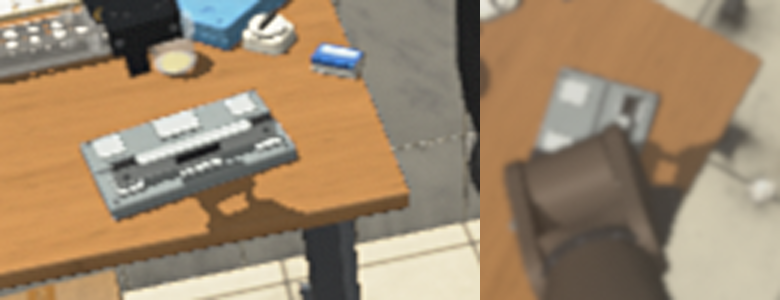

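The scene view shows the straightedge lying along the right track at about (190,150), with the gripper clear of it. Both ends held firm, so I hand the job in.

```bash
python3 -c "
from cell import env
print(env.job_done())"
```

```text
the job is handed in; nothing more can be done
None
```

The right track is the sound one: pressed with 9 to 9.5 N, neither end of the straightedge gave way (no measurable drop), so I left it lying there, did not need to test the left track, and handed the job in.

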